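# Line up the worktop jars by height

### The job

Line the kitchen timer, the spice jar, the white canister and the pepper mill up by height on the long board, one standing upright on the middle of each cork mat: the tallest on the mat at the mug's end of the row, then steadily lower to the shortest at the small bowl's end. Leave the mug and the small bowl where they are.

Things in the scene. Friction and masses are not known exactly. Their poses are not given: they have to be found in the camera images.
- timer_mid (a point): kitchen timer with cream skirt and red cap, 63 mm high, round, 62 mm across at the skirt (lower 27 mm) and 60 mm at the cap up to 46 mm, topped by a red wing; the point is its centre, half-way up (31.5 mm above its foot); z up. The cap does not turn
- spice_jar_mid (a point): slim glass spice jar with dark cap, 105 mm high, 41 mm across all the way up; the point is its centre, half-way up (52.5 mm above its foot); z up
- canister_mid (a point): white canister with a wooden lid and a small round lid knob, 140 mm high over the knob, 100 mm across; the lid (top at 123 mm) is fixed on, so it can be carried by the knob, which is 20 mm across and stands from 123 to 140 mm above the foot, in the middle; weighs 0.25 kg or so; the point is its centre, half-way up (70 mm above its foot); z up
- mill_mid (a point): dark brown turned wooden pepper mill, 170 mm high, foot 58 mm across; its round head, 49 mm across, spans 123 to 159 mm above the foot, with a 12 mm button on top; the head does not turn; the point is its centre, half-way up (85 mm above its foot); z up
- mat_a: round cork mat, 90 mm across, 2 mm thick, fixed on the long wooden board; the point is the middle of its underside, its top is at z = 0.014; the four mats a, b, c, d lie in this order in one straight row, 110 mm apart. Mat a is at one end of the row
- mat_b: round cork mat, 90 mm across, 2 mm thick, fixed on the long wooden board; the point is the middle of its underside, its top is at z = 0.014; the four mats a, b, c, d lie in this order in one straight row, 110 mm apart
- mat_c: round cork mat, 90 mm across, 2 mm thick, fixed on the long wooden board; the point is the middle of its underside, its top is at z = 0.014; the four mats a, b, c, d lie in this order in one straight row, 110 mm apart
- mat_d: round cork mat, 90 mm across, 2 mm thick, fixed on the long wooden board; the point is the middle of its underside, its top is at z = 0.014; the four mats a, b, c, d lie in this order in one straight row, 110 mm apart. Mat d is at the other end of the row
- mug: blue and white mug, 102 mm high, 117 mm long over the handle, standing on the worktop beyond one end of the row, about 135 mm from the nearest mat: the tallest thing goes on that mat; the origin is the middle of its underside (handle included). Not to be moved
- ramekin: small pale bowl (ramekin), 95 mm across, 45 mm high, standing on the worktop beyond the other end of the row; the origin is the middle of its underside. Not to be moved
Mind the look-alikes: they are no part of the job. What is shaped like the part that bears mill_mid but yellow is not meant.

How it is judged:
By the outcome, as a careful person would: the job done as asked, in the order asked, and still so for the second after the job is handed in, with the robot touching nothing.
It also fails if it takes over 112 s, if anything falls off the work surface, if the arm or the gripper's body presses on something with over 40 N, if the wrist force passes 120 N, or if a joint passes its speed limit or range.

### The arm

A 7-joint arm with a two-finger parallel gripper is mounted at the origin on a cart in front of the work surface, level with it; the furniture and walls round the work are solid. World frame = base frame: x ahead of the robot, y to its left, z up, the work surface at z = 0. Lengths are in m, angles in rad, forces in N, time in s.
With the tool pointing down it reaches from about 0.4 to 0.85 m from the base axis. Payload 6.9 kg.
Tool frame: the origin (TCP) lies midway between the tips of the shut fingers; the grasp point (between the pads) lies behind it (ctrl.pinch_z is the z of the grasp point in the tool frame, in m); z points along the fingers, y is the line along which they close (so a half turn about z gives the same grasp; the last joint's range is limited). The gripper opens to 85 mm and grips with 20 to 120 N. Pads are 22 mm wide; open, the fingers measure 114 mm over their backs; the gripper's body (76 mm by 85 mm) begins 54 mm behind the grasp point. The pads swing forward as they close: fully open they stand 13 mm farther back than shut.
Start: joints at [-1.121, 0.507, -0.238, 1.5, 0.126, 1.149, -0.155], TCP at [0.211, 0.588, 0.231] pointing down, gripper open.
Joint ranges: [-3.08, 3.08], [-0.24, 2.05], [-1.43, 1.35], [0, 2.5], [-1.52, 4.66], [0.17, 1.96], [-2.89, 2.89]. Speed limits (rad/s): [2.39, 2.39, 3.14, 3.14, 3.14, 3.14, 3.14].

### API

Orientations are given as a unit quaternion [w, x, y, z].
In Python, from station import ctrl, get_state, vision, ticket, models gives the robot as it stands. Calls block until the motion is done:
- ctrl.movep(position, orientation): joint-space move of the TCP to a pose.
- ctrl.movel(position, frame=None, max_speed=0.15): straight line of the TCP; frame=None keeps the orientation; max_speed is the mean speed in m/s.
- ctrl.set_joints(angles): joint-space move.
- ctrl.ungrasp() and ctrl.close_gripper(force=None): open the fingers fully, or close them until they stop; force is the grip in N (None keeps the last).
- ctrl.pause(seconds).
- ctrl.ik(position, orientation): joint angles nearest the present ones, or None.
- get_state(): the state.
- vision.grab_frame(name): name is "scene" or "top" or "wrist"; returns (picture, depth): 384x512x3 uint8, blue, green, red; 384x512 float32, m along the optical axis (not along the pixel's ray), 0 where there is no reading.
- vision.camera_info(name): a dict with "mtx" (3x3 intrinsics, pixels), "R" (3x3) and "t" (3): a world point X has camera coordinates R X + t; the wrist camera has in their place "hand_eye" (4x4, takes a point from camera to tool coordinates, whose origin is the TCP and whose axes are the flange's). Camera axes: x right, y down, z forward; pixel columns grow to the right and rows downward; lengths in m; the calibration is good to about 2 mm. A picture is of the moment at which its call begins: read the wrist's pose just before it. camera_info takes no time and is no camera call.
A pose or a line that the arm cannot do raises ctrl.Unreachable and nothing moves.
- ticket.close_job(): hands the job in; it is judged then, once.
Trained networks look in the newest picture that a camera, given by its name, has taken for a name from the list of things; names that differ only in an ending like _2 or _b are one class to them, and where a whole thing is asked for, a point or a joint stands for the part that bears it (a point fixed in the world has none). Each returns a list of dicts, best first, with "p" (0 to 1); they miss things now and then, are a little off and sometimes report something else, mostly with a low value. They report only what shows in the picture. A call takes as long as a camera call. They do not tell look-alikes from the thing itself.
- models.recognise(camera, target): "point" ([column, row] in pixels, amid what is visible of it).
- models.masks_of(camera, target): "mask" (384x512 bool, what is visible of it) and "point" ([column, row] in pixels, amid what is visible of it).
The state is a dict: "time": time; "qpos": joint angles; "qd": joint speeds; "tau": joint torques, N m; "tcp_pos": TCP position; "eef_rot": TCP orientation; "contact_force": force on the tool from outside, world axes, zero at the start; "wrist_torque": the same for the moment, N m; "width": finger opening in m; "gripper_force": force on a finger pad.
Only numpy, scipy, OpenCV 4.12 (cv2) and the standard library are available. Lean on these libraries where they do the work, as an engineer would, in place of code of your own. Each camera call takes 0.05 s, during which the arm holds its last target. There are 200 camera calls.

## Working session

There is one attempt and no reset: what is moved stays moved. The work goes in short steps, each a Python script; the robot and the scene stay as the last script left them, time stands still between calls to the robot, and variables do not carry over. Pictures are saved under pics/ and viewed, at most 14 in all, crops included, and the job is handed in when it is done.

```bash
ls; mkdir -p pics; cat > a.py <<'E'
from station import ctrl,get_state,vision,ticket,models
import cv2,numpy as np
for n in("scene","top"):
    p,d=vision.grab_frame(n); cv2.imwrite(f"pics/{n}0.png",p); np.save(f"{n}_d.npy",d)
    c=vision.camera_info(n); print(n,np.round(c["mtx"],1).tolist(),np.round(-c["R"].T@c["t"],3))
print(get_state()["time"],ctrl.pinch_z,get_state()["eef_rot"])
E
python3 a.py
```

```text
pics
scene [[430.5, 0.0, 255.6], [0.0, 430.5, 197.1], [0.0, 0.0, 1.0]] [-0.73  -0.048  0.721]
top [[384.0, 0.0, 260.9], [0.0, 384.0, 190.3], [0.0, 0.0, 1.0]] [0.382 0.015 1.205]
0.1 -0.0187 [-1.26791319e-04  1.71561173e-01  9.85173152e-01 -7.79488561e-04]
```

View pics/scene0.png

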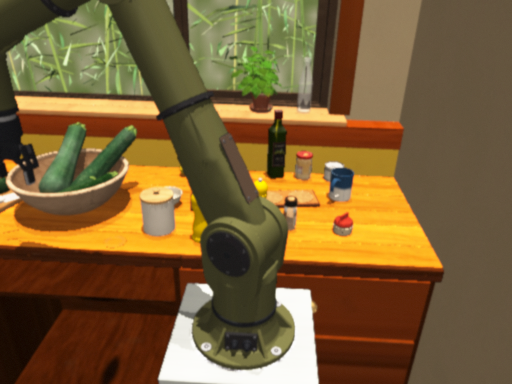

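View pics/top0.png

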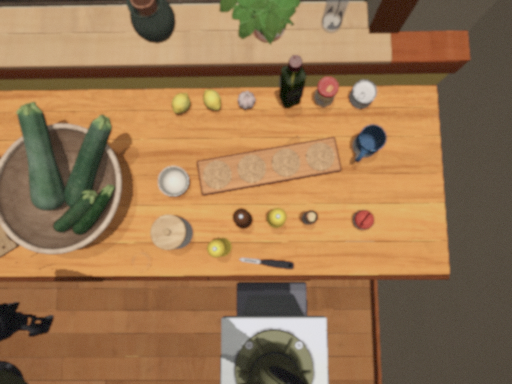

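The top view shows the board from about (200,178) to (340,155). The mug is at (370,142) at the right end and the ramekin at (174,181) at the left. The timer is at (363,219), the jar at (310,217), the dark mill at (243,218) and the canister at (170,232). The yellow mills at (218,247) and (277,217) are the look-alikes.

```bash
cat > h.py <<'E'
from station import ctrl,get_state,vision,ticket,models
import cv2,numpy as np
def cloud(name,d):
    """world coordinates per pixel (fixed cameras)"""
    c=vision.camera_info(name); K,R,t=map(np.array,(c["mtx"],c["R"],c["t"]))
    v,u=np.mgrid[:384,:512]; X=np.stack([(u-K[0,2])/K[0,0]*d,(v-K[1,2])/K[1,1]*d,d],-1)
    return (X-t)@R
E
cat > b.py <<'E'
from h import *
p,d=vision.grab_frame("top"); W=cloud("top",d); np.save("W.npy",W)
for n in ["timer_mid","spice_jar_mid","canister_mid","mill_mid","mat_a","mug","ramekin"]:
    for m in models.masks_of("top",n):
        k=m["mask"]&(d>0)
        if m["p"]<.2 or k.sum()<10: continue
        P=W[k]; z=np.percentile(P[:,2],[5,50,98]); 
        T=P[P[:,2]>z[2]-.012]
        print(n,round(m["p"],2),np.round(m["point"]),k.sum(),"z",z.round(3),"mean",P.mean(0).round(3),"top",T.mean(0).round(3),"ext",np.ptp(P,0).round(3),"bgr",p[k].mean(0).round())
c=cv2.resize(p[120:280,140:400],None,fx=3,fy=3,interpolation=cv2.INTER_CUBIC); cv2.imwrite("pics/crop.png",c)
E
python3 b.py
```

```text
timer_mid 0.62 [363. 220.] 350 z [0.026 0.044 0.065] mean [ 0.444 -0.271  0.044] top [ 0.446 -0.275  0.061] ext [0.059 0.058 0.071] bgr [ 69.  84. 169.]
timer_mid 0.48 [308. 217.] 184 z [0.049 0.105 0.109] mean [ 0.449 -0.104  0.097] top [ 0.45  -0.106  0.106] ext [0.039 0.04  0.094] bgr [ 91. 120. 148.]
spice_jar_mid 0.66 [309. 215.] 198 z [0.022 0.105 0.109] mean [ 0.448 -0.103  0.092] top [ 0.45  -0.106  0.106] ext [0.044 0.04  0.112] bgr [ 90. 120. 150.]
canister_mid 0.59 [171. 235.] 1221 z [0.025 0.122 0.137] mean [0.407 0.291 0.109] top [0.41  0.3   0.128] ext [0.098 0.135 0.144] bgr [131. 164. 192.]
mill_mid 0.66 [253. 170.] 580 z [0.011 0.015 0.019] mean [0.608 0.066 0.015] top [0.608 0.066 0.015] ext [0.084 0.082 0.016] bgr [120. 160. 197.]
mill_mid 0.65 [217. 246.] 372 z [0.015 0.149 0.169] mean [0.365 0.152 0.119] top [0.363 0.158 0.161] ext [0.055 0.05  0.168] bgr [ 81. 161. 185.]
mill_mid 0.6 [242. 219.] 306 z [0.038 0.152 0.169] mean [0.445 0.088 0.132] top [0.449 0.09  0.161] ext [0.051 0.048 0.161] bgr [ 50.  72. 104.]
mill_mid 0.53 [277. 219.] 299 z [0.034 0.152 0.16
[... 562 characters left out ...]
9.] 627 z [0.011 0.015 0.019] mean [0.609 0.067 0.015] top [0.609 0.067 0.015] ext [0.088 0.086 0.016] bgr [120. 159. 197.]
mat_a 0.29 [170. 233.] 1219 z [0.026 0.122 0.137] mean [0.407 0.291 0.11 ] top [0.409 0.3   0.128] ext [0.101 0.135 0.146] bgr [131. 164. 192.]
mug 0.9 [370. 141.] 887 z [0.004 0.049 0.103] mean [ 0.683 -0.296  0.05 ] top [ 0.68  -0.292  0.098] ext [0.136 0.114 0.112] bgr [83. 74. 70.]
ramekin 0.73 [170. 185.] 770 z [0.005 0.019 0.048] mean [0.57  0.313 0.024] top [0.571 0.312 0.043] ext [0.1   0.108 0.056] bgr [168. 183. 195.]
ramekin 0.31 [242. 221.] 328 z [0.016 0.15  0.169] mean [0.446 0.088 0.128] top [0.449 0.089 0.161] ext [0.063 0.062 0.176] bgr [ 51.  75. 109.]
```

View pics/crop.png

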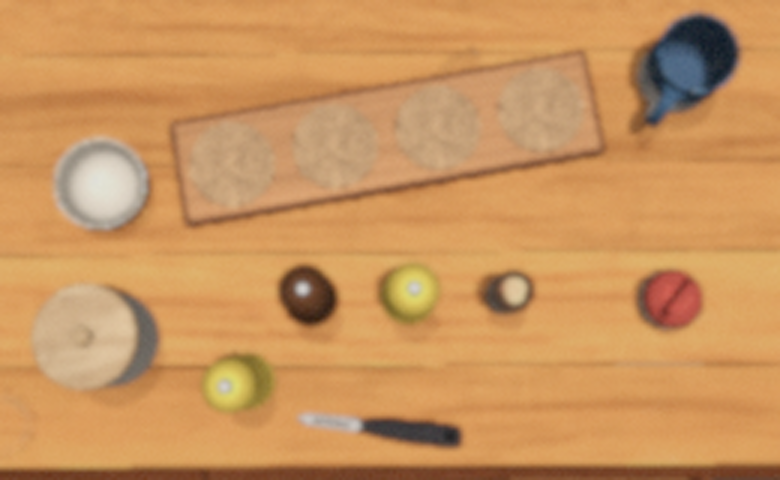

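```bash
cat >> h.py <<'E'
from scipy.spatial.transform import Rotation
MAT=dict(mill=(.647,-.151),can=(.629,-.041),jar=(.609,.067),timer=(.591,.176))
def quat():
    u=np.array([.986,.167,0]); u/=np.linalg.norm(u); z=np.array([0,0,-1.])
    best=None
    for s in(1,-1):
        q=Rotation.from_matrix(np.c_[np.cross(s*u,z),s*u,z]).as_quat()[[3,0,1,2]]
        j=ctrl.ik([.55,0,.3],q)
        if j is not None and (best is None or abs(j[6])<best[0]): best=(abs(j[6]),q)
    return best[1]
def st(tag):
    s=get_state(); print(tag,round(s["time"],1),"tcp",np.round(s["tcp_pos"],4),"w",round(s["width"],4),"F",np.round(s["contact_force"],1),"g",round(float(np.max(s["gripper_force"])),1))
    return s
def pick(xy,h,q,force=40,clear=.2):
    """h: TCP height above the foot at the grasp"""
    ctrl.ungrasp(); ctrl.movep([*xy,h+.12 if h>.1 else .24],q); st("above")
    ctrl.movel([*xy,h],max_speed=.15); st("down")
    ctrl.close_gripper(force); s=st("grip")
    ctrl.movel([*xy,h+clear],max_speed=.25); return st("lift")
def place(xy,h,q,clear=.2,top=.014):
    ctrl.movel([*xy,h+clear],max_speed=.3); s=st("over"); f0=s["contact_force"][2]
    ctrl.movel([*xy,h+top+.006],max_speed=.15)
    for dz in np.arange(.005,-.0035,-.001):
        ctrl.movel([*xy,h+top+dz],max_speed=.03); f=get_state()["contact_force"][2]
        if f-f0>3: break
    st(f"set dz={dz:.3f}")
    ctrl.ungrasp(); st("open"); ctrl.movel([*xy,h+.15],max_speed=.25)
E
python3 - <<'E'
from h import *
W=np.load("W.npy"); 
for n,c,lo,hi,r in [("timer",(.445,-.273),.036,.07,.045),("jar",(.45,-.106),.098,.112,.04),("can",(.41,.3),.116,.15,.07),("knob",(.41,.3),.131,.15,.03),("mill",(.449,.09),.125,.18,.04),("button",(.449,.09),.163,.18,.03)]:
    k=(np.hypot(W[...,0]-c[0],W[...,1]-c[1])<r)&(W[...,2]>lo)&(W[...,2]<hi)
    P=W[k]; print(n,k.sum(),P.mean(0).round(4),((P.max(0)+P.min(0))/2).round(4),np.ptp(P,0).round(3))
q=quat(); print(q)
for x,y,z in[(.449,.09,.32),(.41,.3,.32),(.647,-.151,.35),(.445,-.273,.02)]: print(ctrl.ik([x,y,z],q))
E
```

```text
timer 304 [ 0.4441 -0.2733  0.0463] [ 0.4443 -0.2742  0.0522] [0.058 0.056 0.032]
jar 155 [ 0.4497 -0.1069  0.1055] [ 0.4502 -0.1073  0.1042] [0.038 0.037 0.012]
can 976 [0.4084 0.2981 0.1232] [0.4085 0.2997 0.1288] [0.096 0.099 0.025]
knob 40 [0.4084 0.2979 0.1374] [0.4079 0.2985 0.1368] [0.017 0.017 0.009]
mill 255 [0.4484 0.0895 0.1533] [0.4492 0.0902 0.1561] [0.047 0.047 0.032]
button 17 [0.4489 0.0892 0.1683] [0.449  0.0897 0.168 ] [0.011 0.011 0.009]
[0.         0.64537086 0.76386939 0.        ]
[-0.47359934  0.17843124  0.27228613  1.75870184 -0.05101323  1.21133084
 -0.01969266]
[-0.73254607  0.25619368  0.07026722  1.64624013 -0.01881322  1.23981825
 -0.49067179]
[-0.05436299  0.54934265  0.4858069   1.16164292 -0.24717263  1.48639005
  0.55781114]
[ 0.2380615   0.66349376  0.41074068  2.01798022 -0.48538404  0.5551682
  1.15776988]
```

```bash
python3 - <<'E'
from h import *
q=quat(); pick((.449,.0895),.120,q,40); place(MAT["mill"],.120,q)
p,d=vision.grab_frame("top"); cv2.imwrite("pics/m1.png",p)
E
```

```text
above 2.7 tcp [0.4491 0.0908 0.2399] w 0.0853 F [-0.9  0.1  1.1] g 0.0
down 3.7 tcp [0.4495 0.0897 0.1205] w 0.0855 F [-0.1 -0.5 -0.1] g 0.0
grip 4.1 tcp [0.4495 0.0897 0.1209] w 0.0462 F [-1.2 -0.2  6.4] g 40.3
lift 5.1 tcp [0.4482 0.0894 0.3187] w 0.0464 F [ 1.   1.1 -1.9] g 41.4
over 6.2 tcp [ 0.6465 -0.1497  0.3195] w 0.0464 F [ 0.2  0.2 -1.9] g 41.4
set dz=0.000 9.1 tcp [ 0.6473 -0.1513  0.135 ] w 0.0465 F [-1.9  0.7  4.9] g 41.8
open 9.6 tcp [ 0.647  -0.151   0.1339] w 0.0855 F [-0.8  0.1  0.1] g 0.0
```

```bash
python3 - <<'E'
from h import *
q=quat(); pick((.4084,.298),.126,q,60); place(MAT["can"],.126,q)
p,d=vision.grab_frame("top"); W=cloud("top",d); cv2.imwrite("pics/m2.png",cv2.resize(p[100:300,130:430],None,fx=2.6,fy=2.6))
E
```

```text
above 12.4 tcp [0.4094 0.2972 0.2461] w 0.0853 F [ 0.9 -0.7 -0.6] g 0.0
down 13.3 tcp [0.409  0.2981 0.1266] w 0.0852 F [-0.4 -1.7  0.4] g 0.0
grip 14.0 tcp [0.4082 0.298  0.1264] w 0.015 F [-2.9 -0.9  6.3] g 58.5
lift 14.9 tcp [0.4078 0.2976 0.3245] w 0.0148 F [ 0.1  0.5 -3.9] g 58.6
over 16.4 tcp [ 0.6286 -0.0392  0.3259] w 0.0153 F [-1.  -0.2 -2.3] g 58.6
set dz=0.000 19.3 tcp [ 0.6291 -0.0412  0.1407] w 0.0146 F [-1.7 -0.1  4. ] g 59.2
open 20.0 tcp [ 0.629 -0.041  0.14 ] w 0.0857 F [ 0.1  0.5 -0.1] g 0.0
```

View pics/m2.png

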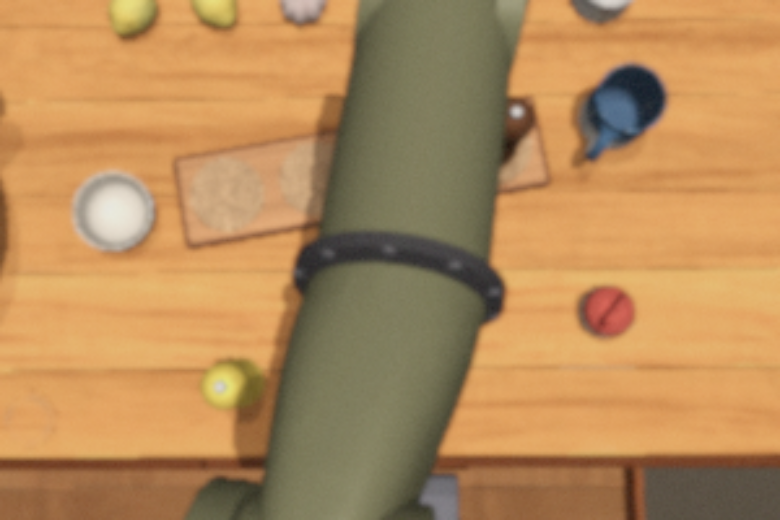

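The picture shows the mill upright on the mug-end mat, at crop (515,112). The arm hides the canister. Next are the jar and the timer.

```bash
python3 - <<'E'
from h import *
q=quat()
pick((.4497,-.107),.055,q,40,.21); place(MAT["jar"],.055,q,.21); ctrl.movel([*MAT["jar"],.32],max_speed=.3)
pick((.4441,-.2735),.015,q,40,.24); place(MAT["timer"],.015,q,.24)
ctrl.movel([*MAT["timer"],.3],max_speed=.3)
ctrl.movep([.40,.36,.3],q)
p,d=vision.grab_frame("top"); W=cloud("top",d); cv2.imwrite("pics/m3.png",cv2.resize(p[100:300,130:430],None,fx=2.6,fy=2.6))
for n,lo,hi,r in [("timer",.05,.09,.045),("jar",.11,.126,.04),("can",.13,.165,.07),("mill",.139,.195,.04)]:
    c=MAT[n];k=(np.hypot(W[...,0]-c[0],W[...,1]-c[1])<r)&(W[...,2]>lo)&(W[...,2]<hi)
    P=W[k]; print(n,c,k.sum(),P.mean(0).round(4) if len(P) else "",P[:,2].max() if len(P) else "")
st("end")
E
```

```text
above 21.7 tcp [ 0.4509 -0.1067  0.2404] w 0.0854 F [ 0.2  0.2 -0.1] g 0.0
down 23.1 tcp [ 0.4502 -0.1071  0.0555] w 0.0854 F [ 0.3  1.1 -0. ] g 0.0
grip 23.6 tcp [ 0.4496 -0.1071  0.0554] w 0.0397 F [-2.1  0.4  6.6] g 39.4
lift 24.6 tcp [ 0.449  -0.1067  0.2638] w 0.0405 F [-0.5 -0.8 -1.7] g 40.2
over 25.5 tcp [0.6081 0.0653 0.2642] w 0.0402 F [ 0.3 -1.  -1.8] g 40.2
set dz=0.000 28.4 tcp [0.6091 0.067  0.0695] w 0.04 F [-2.3  0.3  4.2] g 40.4
open 29.0 tcp [0.609  0.067  0.0689] w 0.0853 F [-0.4 -0.   0.5] g 0.0
above 31.9 tcp [ 0.4453 -0.2725  0.2401] w 0.0854 F [0.9 0.4 0.3] g 0.0
down 33.5 tcp [ 0.4445 -0.2737  0.0156] w 0.0855 F [-0.6  0.3 -0.7] g 0.0
grip 33.9 tcp [ 0.4442 -0.2736  0.016 ] w 0.0579 F [-2.5  1.2  8.6] g 41.1
lift 35.0 tcp [ 0.4435 -0.2729  0.2538] w 0.058 F [-0.7 -0.4 -1.6] g 43.1
over 36.7 tcp [0.5909 0.174  0.2552] w 0.0581 F [-0.  -0.3 -1.9] g 43.0
set dz=0.001 39.6 tcp [0.5912 0.1759 0.0302] w 0.0583 F [-0.9 -1.1  1.2] g 43.3
open 40.0 tcp [0.591  0.1761 0.03  ] w 0.0851 F [ 0.1 -0.5  0.1] g 0.0
timer (0.591, 0.176) 286 [0.5913 0.1731 0.0609] 0.08234755360440686
jar (0.609, 0.067) 157 [0.6084 0.0662 0.1192] 0.12436602347798861
can (0.629, -0.041) 933 [ 0.6277 -0.0392  0.1371] 0.15480276072743002
mill (0.647, -0.151) 253 [ 0.6426 -0.1478  0.1662] 0.18584599230310195
end 42.4 tcp [0.4015 0.3585 0.2997] w 0.0853 F [ 0.4 -0.4 -0. ] g 0.0
```

View pics/m3.png

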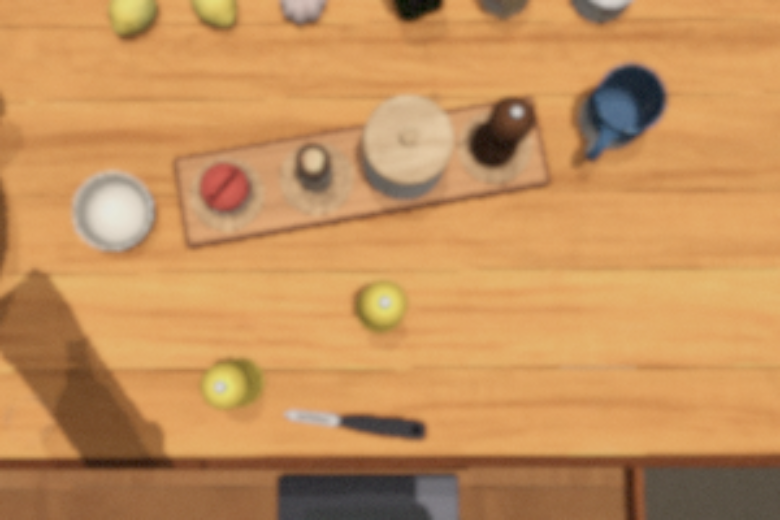

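All four things stand upright within about 5 mm of the mat centres: timer at (225,187), jar (315,170), canister (407,145) and mill (500,135). The mug and bowl have not moved, so I'm handing in.

```bash
python3 -c "
from h import *
ctrl.pause(.3); print(ticket.close_job())"
```

```text
the job is handed in; nothing more can be done
None
```

The job is handed in: mill, canister, jar and timer stand upright in falling height from the mug's end to the bowl's end, each within about 5 mm of its mat's middle, after about 43 s on the robot's clock.

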